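Isolate, close and pin the clamshell jig

ROBOT

A 6-joint arm with a two-finger parallel gripper is mounted at the origin on a cart in front of the work surface, level with it; the furniture and walls round the work are solid. World frame = base frame: x ahead of the robot, y to its left, z up, the work surface at z = 0. Lengths are in m, angles in degrees, forces in N, time in s.
With the tool pointing down it reaches from about 0.35 to 0.875 m from the base axis. Payload 4.2 kg.
Tool frame: the origin (TCP) lies midway between the tips of the shut fingers; the grasp point (between the pads) lies 19 mm behind it; z points along the fingers, y is the line along which they close (so a half turn about z gives the same grasp; the last joint's range is limited). The gripper opens to 87 mm and grips with 3 to 60 N. Pads are 19 mm wide; open, the fingers measure 117 mm over their backs; the gripper's body (75 mm by 190 mm) begins 51 mm behind the grasp point.
Start: joints at [-49.526, 22.042, 0.453, 0, -68.411, -14.817], TCP at [0.271, -0.563, 0.223] pointing down, gripper open.
Joint ranges: [-179.83, 179.83], [-69.29, 118.12], [-61.27, 80.66], [-181.25, 117.63], [-171.15, -9.14], [-177.46, 177.46]. Speed limits (degrees/s): [159.86, 159.86, 180, 180, 180, 180].

INTERFACE

Orientations are given as [roll, pitch, yaw] about the fixed x, y, z axes, in that order (R = Rz(yaw) Ry(pitch) Rx(roll)).
In Python, from workcell import env gives the robot as it stands. The module is installed in compiled form; this text tells all that it offers. Calls block until the motion is done:
- env.goto(position, orientation): joint-space move of the TCP to a pose.
- env.move_straight(position, rotation=None, rate=0.15, force_limit=None): straight line of the TCP; rotation=None keeps the orientation; rate is the mean speed in m/s. With force_limit (N) it stops when the force on the tool has changed by that much, and returns True; else False.
- env.set_joints(angles): joint-space move.
- env.gripper_to(opening, grasp_force=None): opening from 0.0 (shut) to 1.0 (fully open); grasp_force is the grip in N (None keeps the last); returns when the fingers have stopped.
- env.dwell(seconds).
- env.inverse_kinematics(position, orientation): joint angles nearest the present ones, or None.
- env.read_state(): the state.
- env.grab_frame(name): name is "side" or "top"; returns a dict with "image" (480x640x3 uint8, blue, green, red), "fx", "fy", "cx", "cy" (pixels), "position" and "orientation" of the camera in the world. Camera axes: x right, y up, looking along -z (the intrinsics and any distortion apply to the point x, -y, -z); pixel columns grow to the right and rows downward; lengths in m; the calibration is good to about 2 mm. A picture is of the moment at which its call begins. There is no depth.
A pose or a line that the arm cannot do raises env.Unreachable and nothing moves.
- env.close_job(): hands the job in; it is judged then, once.
Trained networks look in a picture, given as the dict that the camera call returned (one of the last four; its "shot" number tells which), for a name from the list of things; names that differ only in an ending like _2 or _b are one class to them, and where a whole thing is asked for, a point or a joint stands for the part that bears it (a point fixed in the world has none). Each returns a list of dicts, best first, with "score" (0 to 1); they miss things now and then, are a little off and sometimes report something else, mostly with a low value. They report only what shows in the picture. A call takes as long as a camera call. They do not tell look-alikes from the thing itself.
- env.search_frame(picture, thing): "xyz" ([x, y, z] in m, in world coordinates, good to about 4 mm: the middle of the surface that is visible of it).
- env.trace(picture, thing): "mask" (480x640 bool, what is visible of it).
The state is a dict: "clock": time; "joint_positions": joint angles; "qvel": joint speeds; "joint_torque": joint torques, N m; "position": TCP position; "tool_rot": TCP orientation; "force": force on the tool from outside, world axes, zero at the start; "wrist_torque": the same for the moment, N m; "opening": opening from 0.0 (shut) to 1.0 (fully open); "finger_force": force on a finger pad.
Only numpy, scipy, OpenCV 4.12 (cv2) and the standard library are available. Lean on these libraries where they do the work, as an engineer would, in place of code of your own. Each camera call takes 0.05 s, during which the arm holds its last target. There are 200 camera calls.

TASK

Make the clamshell jig ready for its leak test: throw the toggle on the switch box over to off (leaning away from the robot), then fold the hinged upper half of the jig down onto the lower half, then take the pin from its block and push it down through the aligned holes of both halves. The gasket springs the halves slightly apart, so finish while still holding the pin by its knob and pressing it down so that its collar keeps the halves fully shut; do not let go, and leave the other things on the bench where they are.

Things in the scene. Friction and masses are not known exactly. Their poses are not given: they have to be found in the camera images.
- jig: fixed lower half of the clamshell jig: aluminium block 120 (x) x 150 (y) x 30 mm with low ears at both x ends (162 mm over all). Origin: centre of its underside on the bench, z up. The hinge runs along its x at the +y side (y = +78 mm, z = 34 mm); the lock hole is vertical, 13 mm wide, right through, at x = 0, y = -55 mm
- hinge_mid (a point): middle of the hinge line; the line runs along the jig's x axis, 34 mm above the bench
- jig_hole (a point): centre of the lock hole's mouth in the top face of the lower half, 30 mm above the bench
- upper_half (a joint): angle of the hinged upper half (rad): 0 = fully shut (hard stop), underside 4 mm above the lower half; 1.57 = upright. Starts 0.9 to 1.35, swings down to the jig's -y side. Stiff hinge, stays where left (1 N at the free edge moves it). Below 0.06 a gasket pushes back: left alone it springs up to 0.03 to 0.05; holding it fully shut takes 5 to 6 N at the lock hole
- upper_hole (a point): mouth of the 13 mm lock hole in the outer (upper when shut) face of the upper half, 133 mm from the hinge line. The half is an aluminium plate 110 mm wide, 12 mm thick, 10 to 156 mm from the hinge line; its outer face can be pushed anywhere, bare but for two 6 mm ribs 47 mm either side of the middle and a thin leaf within 29 mm of the hinge
- upper_edge (a point): middle of the upper half's free edge, 156 mm from the hinge line, half-way through its thickness
- pin: loose lock pin, standing upright in its block: steel shank 10 mm thick and 38 mm long with a tapered point, collar 30 mm wide and 5 mm thick above it, then a round black knob 24 mm wide and 30 mm tall; 73 mm over all, 50 to 100 g. Origin: its lower tip; z along the pin to the knob. Fully home its tip is 8 mm above the bench
- pin_tip (a point): lower tip of the pin
- pin_knob (a point): centre of the pin's knob, 58 mm above the tip
- pin_block: fixed grey block 56 x 56 x 44 mm with a 13 mm hole right through in which the pin stands with its collar on the block's top. Origin: centre of its underside
- switch_box: fixed grey switch box 70 (x) x 50 (y) x 30 mm; origin: centre of its underside; the toggle swings along its x axis, +x pointing away from the robot
- toggle (a joint): toggle lever angle (rad): 0 = on, leaning 0.5 rad to the box's -x (towards the robot); 1.0 = off, leaning 0.5 rad to +x (away from the robot). Top-heavy, it falls to either end once past the middle; about 1 N at the tip throws it
- toggle_tip (a point): centre of the 15 mm ball at the end of the steel toggle lever, 55 mm from the pivot, which lies in the top of the box; about 78 mm above the bench at either end
- timer: white timer 60 x 68 x 21 mm, bystander; origin: centre of its underside
- petri_dish: petri dish 62 mm wide, 15 mm high, bystander; origin: centre of its underside
- tape_roll: roll of paper tape 75 mm wide, 24 mm high, bystander; origin: centre of its underside
- beaker: clear beaker 53 mm wide, 67 mm high, bystander; origin: centre of its underside
- calculator: calculator 130 x 78 x 15 mm, bystander; origin: centre of its underside
Things that resemble listed ones, but are neither listed nor needed, are in the scene too. What is shaped like the switch_box but yellow is not meant.

How it is judged:
By the outcome, as a careful person would: the job done as asked, in the order asked, and still so for the second after the job is handed in, while the arm keeps its last pose, push and grip.
It also fails if it takes over 64 s, if anything falls off the work surface, if the arm or the gripper's body presses on something with over 40 N, if the wrist force passes 120 N, or if a joint passes its speed limit or range.

## Working session

There is one attempt and no reset: what is moved stays moved. The work goes in short steps, each a Python script; the robot and the scene stay as the last script left them, time stands still between calls to the robot, and variables do not carry over. Pictures are saved under pics/ and viewed, at most 10 in all, crops included, and the job is handed in when it is done.

```bash
mkdir -p pics; python3 - <<'E'
from workcell import env
import cv2
for n in("top","side"):
    f=env.grab_frame(n); cv2.imwrite(f"pics/{n}0.png",f["image"])
    print(n,f["fx"],f["fy"],f["cx"],f["cy"],f["position"],f["orientation"],[k for k in f])
    for t in["jig","hinge_mid","jig_hole","upper_hole","upper_edge","pin","pin_knob","pin_block","switch_box","toggle_tip","timer","petri_dish","tape_roll","beaker","calculator"]:
        print(t,[(d["xyz"],round(d["score"],2)) for d in env.search_frame(f,t)][:3])
print(env.read_state())
E
```

```text
top 620.9075148614004 620.9075148614004 316.88051173998014 223.70828240217256 [ 0.35074199 -0.04700438  1.61978847] [  5.83983708  -0.76240368 -89.43329415] ['image', 'fx', 'fy', 'cx', 'cy', 'position', 'orientation', 'shot']
jig [([0.5168, 0.1619, 0.0313], 0.8)]
hinge_mid [([0.5173, 0.1618, 0.0311], 0.59), ([0.5189, 0.2028, 0.1428], 0.53)]
jig_hole [([0.5132, 0.1605, 0.0255], 0.9), ([0.5178, 0.2018, 0.1402], 0.75)]
upper_hole [([0.5169, 0.2032, 0.139], 0.81)]
upper_edge [([0.5168, 0.2001, 0.1414], 0.98)]
pin [([0.4266, -0.3371, 0.0771], 0.45)]
pin_knob [([0.4287, -0.34, 0.0768], 0.69), ([0.5132, 0.1583, 0.0262], 0.53), ([0.4242, -0.1662, 0.0142], 0.53)]
pin_block [([0.4245, -0.3382, 0.0429], 0.65)]
switch_box [([0.5651, -0.1797, 0.0308], 0.93), ([0.4111, 0.0166, 0.0299], 0.92), ([0.3728, 0.3672, 0.0248], 0.72)]
toggle_tip [([0.5428, -0.179, 0.0813], 0.45), ([0.3942, 0.0188, 0.0786], 0.45)]
timer [([0.4258, -0.1681, 0.0146], 0.57)]
petri_dish [([0.5343, 0.3515, 0.0154], 0.62)]
tape_roll [([0.3734, 0.3674, 0.0256], 0.75)]
beaker [([0.6779, 0.1886, 0.0094], 0.74)]
calculator [([0.3798,
[... 1207 characters left out ...]
4], 0.43)]
{'clock': 1.6, 'joint_positions': array([-4.95272621e+01,  2.20408931e+01,  4.51232049e-01, -3.78526976e-04,
       -6.84121733e+01, -1.48154223e+01]), 'qvel': array([-0.05530586,  0.03887405,  0.12621229,  0.05357273,  0.03873934,
       -0.02125526]), 'joint_torque': array([ 1.05618883e-04, -3.90464437e+01,  1.87619305e+01,  4.22430530e+00,
        1.55072036e-02, -2.33699797e-05]), 'position': array([ 0.27060833, -0.56333647,  0.22254785]), 'tool_rot': array([ 1.79998137e+02, -1.28776334e-04, -1.54342824e+02]), 'force': array([0.28258597, 0.33314419, 0.08428842]), 'wrist_torque': array([-0.02272019, -0.03025984,  0.01233951]), 'finger_force': 0.0, 'opening': 0.9996156235764392}
```

View pics/top0.png

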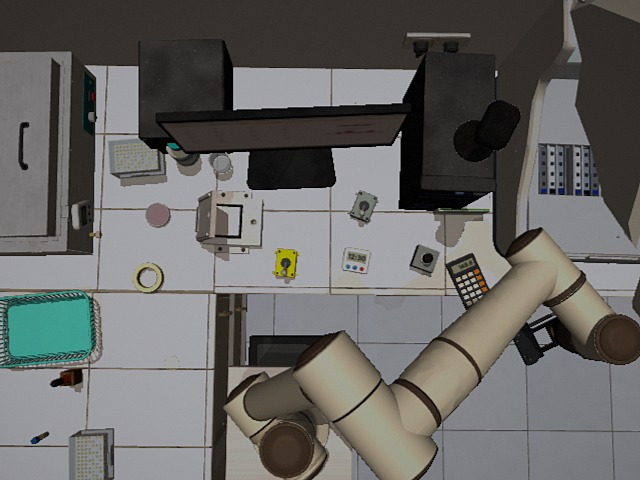

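View pics/side0.png

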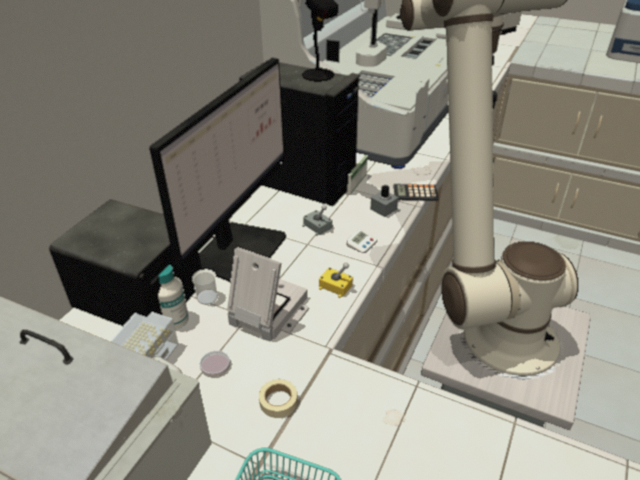

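Top view: jig at about (230,220) with its hinge at the left (+y), grey switch box (362,207), pin block (425,260), and the yellow decoy (285,263). The side view agrees. Next I need the yaws and the fine points.

```bash
cat > h.py <<'E'
from workcell import env
import cv2, numpy as np
from scipy.spatial.transform import Rotation as R
def ray(f,u,v):
    d=np.array([(u-f["cx"])/f["fx"],-(v-f["cy"])/f["fy"],-1.])
    return np.array(f["position"]),R.from_euler("xyz",f["orientation"],degrees=True).as_matrix()@d
def onz(f,u,v,z):
    p,d=ray(f,u,v); return p+d*(z-p[2])/d[2]
def proj(f,P):
    c=R.from_euler("xyz",f["orientation"],degrees=True).as_matrix().T@(np.array(P)-f["position"])
    return f["cx"]-f["fx"]*c[0]/c[2], f["cy"]+f["fy"]*c[1]/c[2]
E
python3 - <<'E'
from h import *
f=env.grab_frame("top"); im=f["image"]
a=cv2.resize(im[175:265,185:275],None,fx=6,fy=6,interpolation=cv2.INTER_CUBIC)[:, :540]
b=cv2.resize(im[185:230,340:385],None,fx=5.6,fy=5.6,interpolation=cv2.INTER_CUBIC)[:252,:252]
c=cv2.resize(im[238:283,402:447],None,fx=5.6,fy=5.6,interpolation=cv2.INTER_CUBIC)[:252,:252]
o=np.zeros((540,800,3),np.uint8); o[:540,:540]=a; o[:252,545:797]=b; o[260:512,545:797]=c
cv2.imwrite("pics/crop.png",o)
for t,z in(("switch_box",.03),("pin_block",.044),("jig",.03)):
    for d in env.trace(f,t)[:3]:
        m=d["mask"].astype(np.uint8); cs=max(cv2.findContours(m,0,1)[0],key=cv2.contourArea)
        r=cv2.minAreaRect(cs); bx=cv2.boxPoints(r)
        print(t,round(d["score"],2),np.round(r[0],1),np.round(onz(f,*r[0],z),4)); print(np.round([onz(f,*q,z)[:2] for q in bx],4).tolist())
for p in[(405,110,.35),(160,118,.35),(333,185,0),(250,188,0),(405,110,.5),(405,200,0.3)]: print(p,onz(f,*p))
E
```

```text
switch_box 0.9 [362.9 205.6] [ 0.562 -0.185  0.03 ]
[[0.5382, -0.1425], [0.6095, -0.1735], [0.5859, -0.2277], [0.5148, -0.1965]]
switch_box 0.72 [284.5 262.5] [0.4131 0.0152 0.03  ]
[[0.3795, 0.047], [0.4492, 0.0447], [0.4468, -0.0169], [0.3771, -0.0143]]
switch_box 0.43 [157.5 214. ] [0.534  0.3432 0.03  ]
[[0.5648, 0.3738], [0.5655, 0.3148], [0.5034, 0.3127], [0.5027, 0.3715]]
pin_block 0.72 [424.1 258.4] [ 0.4266 -0.3399  0.044 ]
[[0.4089, -0.2992], [0.4663, -0.321], [0.4445, -0.3807], [0.3872, -0.3587]]
jig 0.83 [228.2 222.1] [0.515  0.1613 0.03  ]
[[0.44, 0.2511], [0.6033, 0.2424], [0.5909, 0.0705], [0.4276, 0.0809]]
jig 0.4 [425.5 258.5] [ 0.427  -0.3461  0.03  ]
[[0.4409, -0.3295], [0.4413, -0.3629], [0.4131, -0.3627], [0.4127, -0.3293]]
(405, 110, 0.35) [ 0.72279906 -0.24522904  0.35      ]
(160, 118, 0.35) [0.69866395 0.26670539 0.35      ]
(333, 185, 0) [ 0.61984178 -0.10846537  0.        ]
(250, 188, 0) [0.60920115 0.11020264 0.        ]
(405, 110, 0.5) [ 0.67884799 -0.22181278  0.5       ]
(405, 200, 0.3) [ 0.53925896 -0.2521274   0.3       ]
```

View pics/crop.png

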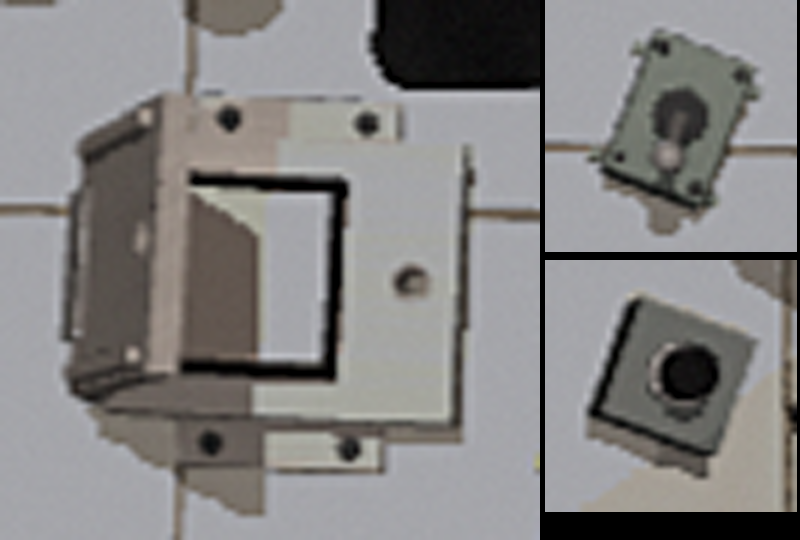

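The crop shows the lock hole at crop (411,281), the toggle ball at (668,158) leaning towards the robot, and the pin standing in its block. The upper hole is at (142,238) on the outer face. From these I compute the jig frame, the hinge angle and the clearances.

```bash
python3 - <<'E'
from h import *
from scipy.optimize import brentq
f=env.grab_frame("top"); s=env.grab_frame("side")
A=lambda x,y:(185+(x+.5)/6-.5,175+(y+.5)/6-.5)
hole=onz(f,*A(411,281),.03)
b=[onz(f,*A(*q),.015)[:2] for q in((230,118),(367,124),(210,443),(349,449))]
x=(b[0]-b[2])+(b[1]-b[3]); yw=np.degrees(np.arctan2(x[1],x[0])); y=(b[0]-b[1])+(b[2]-b[3]); yy=np.degrees(np.arctan2(-y[0],y[1]))
print("hole",hole,"yaws",yw,yy,"ear centre",np.mean(b,0), np.linalg.norm(b[0]-b[2]))
t=np.radians((yw+yy)/2); ex=np.array([np.cos(t),np.sin(t),0]);ey=np.array([-np.sin(t),np.cos(t),0]);ez=np.array([0,0,1])
H=hole+.133*ey; H[2]=.034
P=lambda a:H-ey*(.133*np.cos(a)-.012*np.sin(a))+ez*(.133*np.sin(a)+.012*np.cos(a))
for a in np.arange(.8,1.5,.1): print(round(a,1),np.round(proj(f,P(a)),1),np.round(proj(s,P(a)),1))
print("seen",A(142,238),"hinge",H, "hole in side",proj(s,hole))
B=lambda x,y:(340+(x-545+.5)/5.6-.5,185+(y+.5)/5.6-.5)
C=lambda x,y:(402+(x-545+.5)/5.6-.5,238+(y-260+.5)/5.6-.5)
print("ball",onz(f,*B(668,158),.085),"knob top",onz(f,*C(690,373),.079))
def tri(u,v):
    p,d=ray(f,*u);q,e=ray(s,*v);k=np.linalg.lstsq(np.c_[d,-e],q-p,rcond=None)[0];return (p+d*k[0]+q+e*k[1])/2
print("mon TR",tri((410,105),(279,60)),"BR",tri((403,125),(284,165)))
print("blackbox bottom",onz(s,335,200,0),onz(s,262,180,0),onz(s,352,185,0),onz(f,402,205,0),onz(f,492,213,0))
for q in((.5,-.28),(.55,-.28),(.55,-.4)): print(q,proj(s,(*q,0)),proj(f,(*q,0)))
cv2.imwrite("pics/s2.png",cv2.resize(s["image"][150:350,200:430],None,fx=3,fy=3,interpolation=cv2.INTER_CUBIC))
E
```

```text
hole [0.51763657 0.09756341 0.03      ] yaws -1.9683512950061854 -1.85936272993366 ear centre [0.51784611 0.15157118] 0.14145262976122386
0.8 [228.7 215.8] [267.9 263.1]
0.9 [223.7 215.2] [265.  263.2]
1.0 [218.5 214.6] [261.9 263.8]
1.1 [213.  214.1] [258.7 265.1]
1.2 [207.4 213.7] [255.2 267. ]
1.3 [201.7 213.3] [251.7 269.4]
1.4 [195.9 213. ] [248.1 272.5]
seen (208.25, 214.25) hinge [0.52207836 0.23048922 0.034     ] hole in side (np.float64(281.8913710746716), np.float64(285.9519777331383))
ball [ 0.53649234 -0.17692515  0.085     ] knob top [ 0.42650386 -0.3418251   0.079     ]
mon TR [ 0.70272408 -0.24435379  0.43435232] BR [ 0.74037517 -0.28454529  0.10581141]
blackbox bottom [ 0.57792332 -0.32919947  0.        ] [ 0.83348897 -0.33226436  0.        ] [ 0.56579333 -0.427414    0.        ] [ 0.56871737 -0.29077098  0.        ] [ 0.55021415 -0.52847354  0.        ]
(0.5, -0.28) (np.float64(352.33674836988035), np.float64(215.1628280691333)) (np.float64(398.0094734739404), np.float64(230.92211569868817))
(0.55, -0.28) (np.float64(336.5274796647027), np.float64(210.84109258978145)) (np.float64(397.9444874478158), np.float64(212.00428717251796))
(0.55, -0.4) (np.float64(353.12815322950826), np.float64(190.54144056132483)) (np.float64(443.41285505781264), np.float64(212.52460753275327))
```

View pics/s2.png

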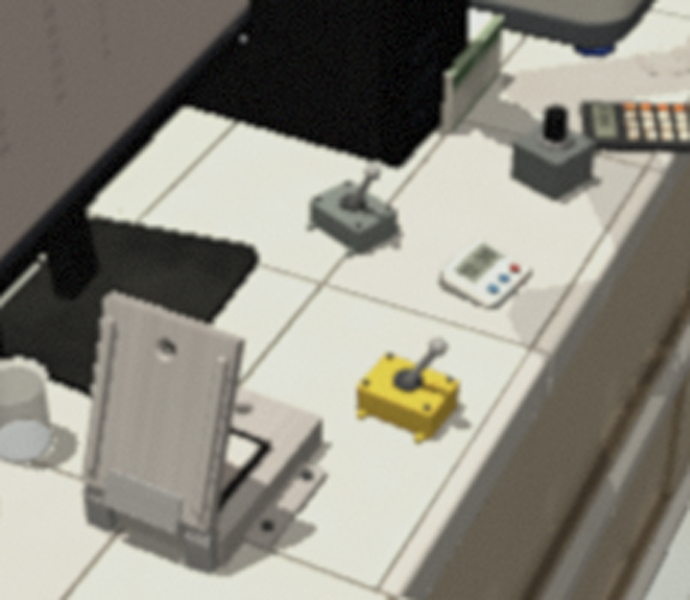

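The side crop puts the lid hole at crop (166,348), which is pixel (255,266). Both cameras then agree on a hinge angle of about 1.2 rad. The grey toggle leans towards the robot. Now I throw the toggle and fold the lid.

```bash
cat >> h.py <<'E'
t=np.radians(-1.9); ex=np.array([np.cos(t),np.sin(t),0]);ey=np.array([-np.sin(t),np.cos(t),0]);ez=np.array([0,0,1.])
HOLE=np.array([.5176,.0976,.03]); H=HOLE+.133*ey; H[2]=.034
DN=[180,0,90]
E
python3 - <<'E'
from h import *
env.gripper_to(0)
env.goto([.38,-.27,.25],DN)
print(env.read_state()["joint_positions"])
c=np.array([.562,-.186,0]); u=np.array([np.cos(np.radians(-23.5)),np.sin(np.radians(-23.5)),0])
s=c-.077*u
env.goto(s+ez*.16,DN); env.move_straight(s+ez*.062,rate=.2)
print("hit",env.move_straight(c+.002*u+ez*.062,rate=.08,force_limit=20),env.read_state()["position"],env.read_state()["force"])
env.move_straight(c-.03*u+ez*.062); env.move_straight(c-.05*u+ez*.25,rate=.25)
env.goto([.42,-.05,.3],DN)
f=env.grab_frame("top"); s=env.grab_frame("side")
o=np.hstack([cv2.resize(g["image"][a:a+60,b:b+60],None,fx=6,fy=6) for g,a,b in((f,175,333),(s,190,290))])
cv2.imwrite("pics/tog.png",o); print(env.read_state()["clock"])
E
```

```text
[-1.53645101e+01  5.13846561e+00 -1.81515024e+01  1.62271282e-03
 -6.67068408e+01 -1.64637646e+02]Traceback (most recent call last):
  File "<stdin>", line 7, in <module>
workcell.Unreachable: the arm cannot take that pose within its joint ranges
```

```bash
sed -i 's/DN=.*/DN=[180,0,-90]/' h.py
python3 - <<'E'
from h import *
env.goto([.38,-.27,.25],DN)
c=np.array([.562,-.186,0]); u=np.array([np.cos(np.radians(-23.5)),np.sin(np.radians(-23.5)),0])
s=c-.077*u
print(env.read_state()["joint_positions"].round(1), env.inverse_kinematics(H+ez*.16,DN), env.inverse_kinematics([.4265,-.3418,.053],DN))
env.goto(s+ez*.16,DN); env.move_straight(s+ez*.062,rate=.2)
print("hit",env.move_straight(c+.002*u+ez*.062,rate=.08,force_limit=20),env.read_state()["position"],env.read_state()["force"])
env.move_straight(c-.03*u+ez*.062); env.move_straight(c-.05*u+ez*.25,rate=.25)
env.goto([.42,-.05,.3],DN)
f=env.grab_frame("top"); s=env.grab_frame("side")
o=np.hstack([cv2.resize(g["image"][a:a+60,b:b+60],None,fx=6,fy=6) for g,a,b in((f,175,333),(s,190,290))])
cv2.imwrite("pics/tog.png",o); print(env.read_state()["clock"])
E
```

```text
[-15.4   5.1 -18.2   0.  -66.7  15.3] [ 40.08914326  18.04435038  -9.83747539   0.         -62.11817423
 -40.08914326] [-2.17088269e+01  2.50972406e+01 -2.27500959e+01  2.54444375e-14
 -4.21526635e+01  2.17088269e+01]
hit False [ 0.5633572  -0.18662178  0.06195856] [ 0.00561235  0.2521209  -1.03380916]
12.9083
```

View pics/tog.png

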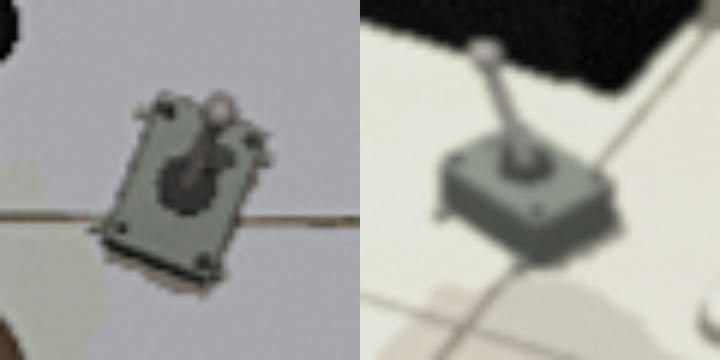

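The toggle now leans away from the robot, with its ball at top-crop (218,108). Next is the lid.

```bash
python3 - <<'E'
from h import *
r=.11
def T(a,k=0): return H-ey*r*np.cos(a)+ez*r*np.sin(a)+(.012+.012*np.sin(a)+k)*(ey*np.sin(a)+ez*np.cos(a))
s=T(1.35,.012)
env.goto([s[0],s[1],.29],DN); env.move_straight(s,rate=.2)
for a in(1.15,.9,.65,.4,.2,.1,.05,.02):
    h=env.move_straight(T(a),rate=.15 if a>.15 else .06,force_limit=25); st=env.read_state()
    print(a,h,st["position"].round(4),st["force"].round(1))
    if h: break
p=env.read_state()["position"]
env.move_straight(p+ez*.15,rate=.25)
env.goto([.41,-.05,.25],DN)
f=env.grab_frame("top"); s=env.grab_frame("side")
A=lambda a:H-ey*(.133*np.cos(a)-.012*np.sin(a))+ez*(.133*np.sin(a)+.012*np.cos(a))
for n,g in(("t",f),("s",s)):
    u,v=np.round(proj(g,A(.04))).astype(int); print(n,u,v,proj(g,A(.04)))
    cv2.imwrite(f"pics/lid_{n}.png",cv2.resize(g["image"][v-30:v+30,u-40:u+40],None,fx=5,fy=5,interpolation=cv2.INTER_CUBIC))
cv2.imwrite("pics/lid.png",np.hstack([cv2.imread(f"pics/lid_{n}.png") for n in"ts"]))
print("knob side",proj(s,[.4265,-.3418,.079]),env.read_state()["clock"])
for g in(f,s):
    for t in("upper_hole","pin_knob"): print(t,[(d["xyz"],round(d["score"],2)) for d in env.search_frame(g,t)][:2])
E
```

```text
1.15 False [0.5217 0.2063 0.1448] [-0.1 -0.2  0.4]
0.9 False [0.5203 0.1787 0.1335] [0.1 0.3 0.3]
0.65 False [0.5195 0.1546 0.1158] [-0.2 -0.   0.3]
0.4 False [0.519  0.1359 0.0923] [-0.3 -1.   0.5]
0.2 False [0.5188 0.1259 0.0703] [ 0.5  0.3 -0.1]
0.1 False [0.5183 0.1224 0.0579] [-0.6 -0.4  0.1]
0.05 False [0.5183 0.1212 0.0518] [-0.1  0.9  0.2]
0.02 False [0.5187 0.121  0.0486] [-0.4  0.1  0.8]
t 252 221 (np.float64(252.09096164948704), np.float64(220.53535702119274))
s 281 279 (np.float64(281.32795479209716), np.float64(279.41908656465256))
knob side (np.float64(385.9576954870195), np.float64(187.33118375452534)) 19.2583
upper_hole [([0.5143, 0.1563, 0.0464], 0.93)]
pin_knob []
upper_hole []
pin_knob [([0.4228, -0.3343, 0.0623], 0.62)]
```

View pics/lid.png

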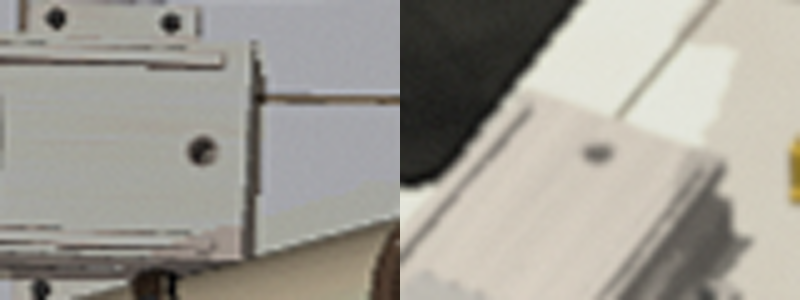

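The lid is down, with its hole at top pixel (252.2,220.6) against a predicted (252.1,220.5). In the side view it sits at (280,279), and the knob shows the same small bias. Next I pick up the pin.

```bash
python3 - <<'E'
from h import *
K=np.array([.4265,-.3418,0])
env.goto(K+ez*.17,DN) if False else None
env.gripper_to(1.0)
env.goto(K+ez*.16,DN)
print(env.move_straight(K+ez*.051,rate=.12,force_limit=10),env.read_state()["position"])
env.gripper_to(0,grasp_force=40)
st=env.read_state(); print(st["opening"]*.087,st["finger_force"],st["force"].round(1),st["position"])
env.move_straight(K+ez*.16,rate=.15)
f=env.grab_frame("side"); u,v=np.round(proj(f,K+ez*.16)).astype(int)
cv2.imwrite("pics/pin.png",cv2.resize(f["image"][v-30:v+50,u-40:u+40],None,fx=5,fy=5,interpolation=cv2.INTER_CUBIC))
st=env.read_state(); print(st["opening"]*.087,st["force"].round(1),st["clock"])
E
```

```text
False [ 0.42723833 -0.34198063  0.05181295]
0.023148958762209074 39.99952990561724 [ 0.6  0.5 -0.5] [ 0.42683525 -0.34190295  0.05108027]
0.02287000389554017 [-0.5  0.4 -0.4] 25.1833
```

View pics/pin.png

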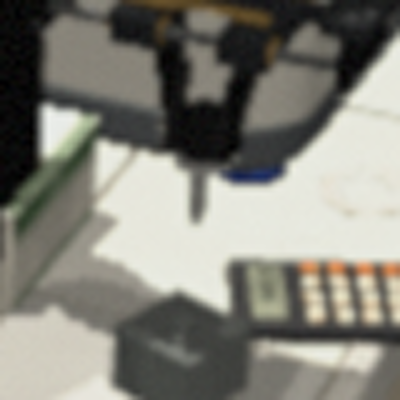

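The pin is held upright by its knob, with its tip at crop (197,222). Next is insertion.

```bash
python3 - <<'E'
from h import *
env.goto([.45,-.1,.19],DN); env.goto([HOLE[0],HOLE[1],.13],DN)
env.move_straight([HOLE[0],HOLE[1],.103],rate=.1)
f0=env.read_state()["force"]
for i,(dx,dy) in enumerate([(0,0),(-.002,0),(.002,0),(0,.002),(0,-.002)]):
    if i: env.move_straight([HOLE[0]+dx,HOLE[1]+dy,.103],rate=.1)
    h=env.move_straight([HOLE[0]+dx,HOLE[1]+dy,.061],rate=.04,force_limit=6)
    st=env.read_state(); print(dx,dy,h,st["position"].round(4),(st["force"]-f0).round(1),st["wrist_torque"].round(2),st["clock"])
    if st["position"][2]<.07: break
    if i>=2 or st["clock"]>40: break
E
```

```text
0 0 False [0.5179 0.0979 0.0611] [ 1.2  2.9 -0.2] [ 1.08 -0.26  0.03] 28.6417
```

The pin is through both halves. Now I press it home.

```bash
python3 - <<'E'
from h import *
env.gripper_to(0,grasp_force=55)
x,y=HOLE[:2]
h=env.move_straight([x,y,.046],rate=.02,force_limit=18)
for _ in range(2):
    st=env.read_state(); print(h,st["position"].round(4),st["force"].round(1),st["wrist_torque"].round(2),st["opening"]*.087,st["clock"]); env.dwell(.5)
s=env.grab_frame("side"); f=env.grab_frame("top")
a=[cv2.resize(g["image"][v-50:v+50,u-65:u+65],None,fx=3,fy=3,interpolation=cv2.INTER_CUBIC) for g,u,v in((s,275,290),(f,240,220))]
cv2.imwrite("pics/fin.png",np.hstack(a))
E
```

```text
True [0.5181 0.0977 0.0529] [-2.8  1.8  7.7] [0.21 0.75 0.04] 0.022579953443577182 29.3917
True [0.5181 0.0977 0.0529] [-1.4  0.4  6.8] [0.26 0.79 0.01] 0.022882701817271166 29.8917
```

View pics/fin.png

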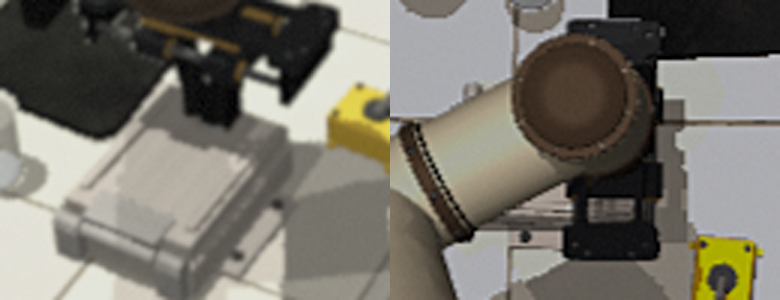

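```bash
python3 - <<'E'
from h import *
x,y=HOLE[:2]
for z in(.0515,.0505,.0495,.0485,.047,.045):
    h=env.move_straight([x,y,z],rate=.01,force_limit=25); env.dwell(.3)
    st=env.read_state(); print(z,h,st["position"].round(4),st["force"].round(1),st["opening"]*.087,st["clock"])
    if h or st["force"][2]>15: break
E
```

```text
0.0515 False [0.5181 0.0976 0.0528] [-0.8  3.4 10.7] 0.0229438006643741 31.2333
0.0505 False [0.5181 0.0976 0.0526] [-3.7  3.1 16.7] 0.022537802018170818 31.7833
```

```bash
python3 - <<'E'
from h import *
env.dwell(1.0); st=env.read_state(); print(st["position"].round(4),st["force"].round(1),st["finger_force"])
if st["force"][2]>9 and st["position"][2]<.0535: print(env.close_job())
E
```

```text
[0.5181 0.0976 0.0526] [-3.5  3.9 16.4] 55.01764859072864
the job is handed in; nothing more can be done
None
```

The job is handed in: the toggle is off, the jig is folded shut, and the pin is fully home through both halves, still gripped by its knob and pressed down at about 16 N. The result of the judging was not shown.

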